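# Knock home the lock pin of the pine cabinet

## Task

Lock the little pine cabinet: take the mallet from its cork block and knock the red-headed sprung pin on the cabinet's sloping roof fully home with a brisk blow or two (not a slow push), the mallet tilted so that its face meets the pin squarely. Then stand the mallet back upright on its cork block and let go. Touch the cabinet only with the mallet, never let the mallet down on the glass, and leave the other things where they are.

Things in the scene. Friction and masses are not known exactly. Their poses are not given: they have to be found in the camera images.
- pin_top (a point): centre of the top face of the lock pin: red round head 28 mm across, 12 mm thick, on a 16 mm steel shaft, in a brass collar mid-slope of the cabinet's roof. z: outwards along the pin, square to the slope (30 degrees from vertical, leaning to the cabinet's front); x: up the slope, to the cabinet's back; y: level, along its width. Moves with the pin.
- pin (a joint): how far the pin is driven in, m: 0 fully out (top face 25 mm above the slope), 0.022 the end stop (top face 3 mm above the slope). A spring pushes back with up to 2 N, and the tight collar's friction (5 N) keeps the pin where it is left; driving takes 5 to 8 N.
- cabinet: fixed pine cabinet, closed sliding door in front. 180 deep (x) x 240 wide (y) x 199 mm high; front wall 130 mm high, from its top edge the roof slopes up at 30 degrees to x = +30 mm; the last 60 mm are flat. Origin: centre of the underside, x to the back, front faces -x. The pin's collar is at x = -30, y = 0, z = 165 mm.
- mallet: loose 250 g mallet, standing on its head on the cork block. Head: cylinder 52 mm across, 80 mm high, black rubber faces, orange middle. Origin: centre of the lower (striking) face; z up along the head. Wooden handle level, out of the head's side to -x: 24 wide (y) x 22 mm high (z), axis 40 mm above the face, to x = -122 mm.
- mallet_grip (a point): point on the handle's axis to grip, 57 mm from the head's axis (x = -57, z = 40 mm in the mallet's frame); axes as the mallet's.
- mallet_head (a point): centre of the mallet's head, 40 mm above its face.
- block: fixed cork block, 70 x 70 x 45 mm high. Origin: centre of its underside.
- dish: loose empty white ceramic incense dish, 100 mm across, 22 mm high. Origin: centre of its underside.
- controller: loose green plastic game controller, about 100 x 150 x 46 mm high. Origin: centre of its underside.
- case: loose black earbud case, 60 x 75 x 30 mm high. Origin: centre of its underside.

How it is judged:
On the way:
1. the mallet strikes the pin squarely: it drives the pin in faster than 40 mm/s, its head's axis within 15 degrees (0.26 rad) of the pin's (contact force between mallet and cabinet above 1 N and velocity of joint pin above 0.04 m/s and angle between the z axis of mallet and the z axis of pin_top, either way round below 0.26 rad).
At the end, for the whole second after the job is handed in: The pin is driven in at least 18 of its 22 mm; the mallet stands upright (within 0.12 rad) at rest on the cork block, released, its head's centre within 30 mm of the block's centre and its face within 6 mm of the block's top (value of joint pin above 0.018 m and angle between mallet's own z axis and vertical below 0.12 rad and horizontal distance between mallet and block below 0.03 m and height (world z) of mallet between 0.041 and 0.051 m and linear speed of mallet below 0.02 m/s); the robot touches nothing.
It fails at once if fingers or arm touch the cabinet or its pin (contact force between any of the fingers, the arm and cabinet above 1 N).
It fails at once if the mallet is let down on the glass (head centre lower than 50 mm) (height (world z) of mallet_head below 0.05 m).
It fails at once if a bystander is moved by more than 20 mm (distance of any of dish, controller, case from where it was at the start of the episode above 0.02 m).
It also fails if it takes over 50 s, if anything falls off the work surface, if the arm or the gripper's body presses on something with over 40 N, if the wrist force passes 120 N, or if a joint passes its speed limit or range.

## Robot

A 6-joint arm with a two-finger parallel gripper is mounted at the origin on the work surface. World frame = base frame: x ahead of the robot, y to its left, z up, the work surface at z = 0. Lengths are in m, angles in rad, forces in N, time in s.
With the tool pointing down it reaches from about 0.3 to 1 m from the base axis. Payload 5.1 kg.
Tool frame: the origin (TCP) lies at the very end of the fingers, on their centre line; the grasp point (between the pads) lies 19 mm behind it; z points along the fingers, y is the line along which they close (so a half turn about z gives the same grasp; the last joint's range is limited). The gripper opens to 95 mm and grips with 3 to 60 N. Pads are 20 mm wide; open, the fingers measure 119 mm over their backs; the gripper's body (75 mm by 180 mm) begins 59 mm behind the grasp point.
Start: joints at [1.04, 0.124, 1.65, -0, 1.367, -0.083], TCP at [0.281, 0.586, 0.215] pointing down, gripper open.
Joint ranges: [-2.61, 2.61], [-1.02, 2.33], [0.03, 2.71], [-1.35, 4.49], [0.32, 2.68], [-2.91, 2.91]. Speed limits (rad/s): [2.57, 2.57, 3.14, 3.14, 3.14, 3.14].

## Interface

Orientations are given as a unit quaternion [x, y, z, w].
In Python, from bench import * gives the robot as it stands. The module is installed in compiled form; this text tells all that it offers.
- The arm moves only by the shell command python3 -m handwheel 'ROWS'. ROWS is JSON, a list of rows, each a list of 3 entries, a list of its own where there are three numbers: the shift along the tool's x, y, z in units of 30 mm (1.0 is 30 mm), then the turn about the tool's z in units of 5 degrees (1.0 is 5 degrees), then the closure, from -1 (fully open) to 1 (shut). A call has exactly 10 rows; each row shifts and turns the commanded pose from where the row before left it, along the tool's axes as they then stand; what a row does not reach is not made up. A row lasts 1/12 s, in which the tool goes at most 41.7 mm and 7.16 degrees, less where a joint would pass 70% of its speed; a pose out of reach is approached as far as the arm can. A call is refused whole if a number of a shift passes 1 or a number of a turn 1, either way. A call with a gripper value outside its range is refused whole. The fingers move at their own pace and stop on an object; the grip force is fixed at half the most. Time passes only in rows, so rows that do not move let the fingers close, or fill a call up. It gives the time, the measured TCP pose, the force, the opening and the grip force at its end, in the units of the state.
- read_state(): the state, without advancing time (a new reading comes with each control period).
- capture(name): name is "side" or "top" or "wrist"; returns (picture, depth): 420x560x3 uint8, red, green, blue; 420x560 float32, m along the optical axis (not along the pixel's ray), 0 where there is no reading.
- camera_model(name): a dict with "intrinsics" (3x3 intrinsics, pixels), "origin" and "attitude" of the camera in the world. Camera axes: x right, y down, z forward; pixel columns grow to the right and rows downward; lengths in m; the calibration is good to about 2 mm. A picture is of the moment at which its call begins: read the wrist's pose just before it. camera_model takes no time and is no camera call; for the wrist camera it gives the pose at the moment of the call.
- hand_in(): hands the job in; it is judged then, once.
Trained networks look in the newest picture that a camera, given by its name, has taken for a name from the list of things; names that differ only in an ending like _2 or _b are one class to them, and where a whole thing is asked for, a point or a joint stands for the part that bears it (a point fixed in the world has none). Each returns a list of dicts, best first, with "score" (0 to 1); they miss things now and then, are a little off and sometimes report something else, mostly with a low value. They report only what shows in the picture. A call takes as long as a camera call.
- spot_in(camera, label): "position" ([x, y, z] in m, in world coordinates, good to about 4 mm: the middle of the surface that is visible of it).
- outline_of(camera, label): "mask" (420x560 bool, what is visible of it).
- pinpoint(camera, label): "position" ([x, y, z] in m, in world coordinates, good to about 4 mm: a listed point, or the origin of a listed thing).
The state is a dict: "time": time; "joint_pos": joint angles; "joint_vel": joint speeds; "joint_efforts": joint torques, N m; "tool_pos": TCP position; "eef_rot": TCP orientation; "wrist_force": force on the tool from outside, world axes, zero at the start; "moment": the same for the moment, N m; "grip_width": opening from 0.0 (shut) to 1.0 (fully open); "gripper_force": force on a finger pad.
Only numpy, scipy, OpenCV 4.12 (cv2) and the standard library are available. Lean on these libraries where they do the work, as an engineer would, in place of code of your own. Each camera call takes 0.05 s, during which the arm holds its last target. There are 200 camera calls.

## Working session

There is one attempt and no reset: what is moved stays moved. The work goes in short steps, Python scripts to look and compute and a shell command to move; the robot and the scene stay as the last step left them, time stands still between calls to the robot, and variables do not carry over. Pictures are saved under pics/ and viewed, at most 10 in all, crops included, and the job is handed in when it is done.

```bash
mkdir -p pics
cat > h.py <<'E'
from bench import *
import numpy as np, cv2
from scipy.spatial.transform import Rotation as R
np.set_printoptions(precision=4,suppress=True)
def snap(n,f):
    p,d=capture(n); cv2.imwrite('pics/'+f,p[:,:,::-1]); return p,d
E
python3 - <<'E'
from h import *
s=read_state();print(s)
for c in ("top","side"):
    snap(c,c+"0.png")
    m=camera_model(c);print(c,m)
    for l in ["pin_top","cabinet","mallet","mallet_grip","mallet_head","block","dish","controller","case"]:
        print(l,[(np.round(r["position"],4),round(r["score"],2)) for r in pinpoint(c,l)[:2]])
print(read_state()["time"])
a=cv2.imread('pics/top0.png');b=cv2.imread('pics/side0.png')
cv2.imwrite('pics/both.png',cv2.resize(np.hstack([a,b]),(800,300)))
E
```

```text
{'time': 0.0, 'joint_pos': array([ 1.0404,  0.1245,  1.6517, -0.    ,  1.3675, -0.0826]), 'joint_vel': array([-0.0003,  0.0009, -0.0001, -0.0006,  0.0023, -0.0002]), 'joint_efforts': array([  0.0006, -41.7595, -35.9935,   0.0775,   0.0493,  -0.0002]), 'tool_pos': array([0.2811, 0.5853, 0.2134]), 'eef_rot': array([ 0.222 ,  0.975 , -0.001 , -0.0003]), 'wrist_force': array([ 0.1547,  0.0551, -0.2523]), 'moment': array([-0.0296, -0.0166, -0.0536]), 'gripper_force': 0.0, 'grip_width': 0.9987331684070826}
top {'intrinsics': array([[424.8123,   0.    , 273.887 ],
       [  0.    , 424.8123, 206.9666],
       [  0.    ,   0.    ,   1.    ]]), 'origin': array([ 0.3309, -0.0024,  1.2027]), 'attitude': array([ 0.7035, -0.7025,  0.0767, -0.0755])}
pin_top [(array([0.4879, 0.1437, 0.1825]), 0.42), (array([ 0.5146, -0.2017, -0.0007]), 0.41)]
cabinet []
mallet [(array([ 0.5154, -0.2082,  0.0452]), 0.58)]
mallet_grip [(array([ 0.4551, -0.1935,  0.0858]), 0.81)]
mallet_head [(array([ 0.5139, -0.2064,  0.0863]), 0.91)]
block [(array([ 0.5132, -0.2037, -0.002 ]), 0.62)]
dish [(array([ 0.6176, -0.243 ,
[... 309 characters left out ...]
gin': array([ 0.2326, -0.8526,  1.1072]), 'attitude': array([ 0.9157, -0.1528,  0.0697, -0.3651])}
pin_top [(array([ 0.5214, -0.1974,  0.0009]), 0.65), (array([0.4907, 0.1382, 0.1842]), 0.63)]
cabinet [(array([0.5319, 0.1538, 0.001 ]), 0.63)]
mallet [(array([ 0.5161, -0.2038,  0.039 ]), 0.61)]
mallet_grip [(array([ 0.4626, -0.1918,  0.0836]), 0.85)]
mallet_head [(array([ 0.5122, -0.2026,  0.0844]), 0.97), (array([0.49  , 0.1376, 0.1843]), 0.68)]
block [(array([ 0.519 , -0.1954,  0.0004]), 0.69), (array([ 0.4616, -0.1924,  0.0812]), 0.64)]
dish [(array([ 0.6266, -0.2423,  0.0023]), 0.75)]
controller [(array([0.4949, 0.4645, 0.001 ]), 0.6)]
case [(array([ 0.4601, -0.4743, -0.0007]), 0.89)]
1.0
```

View pics/both.png

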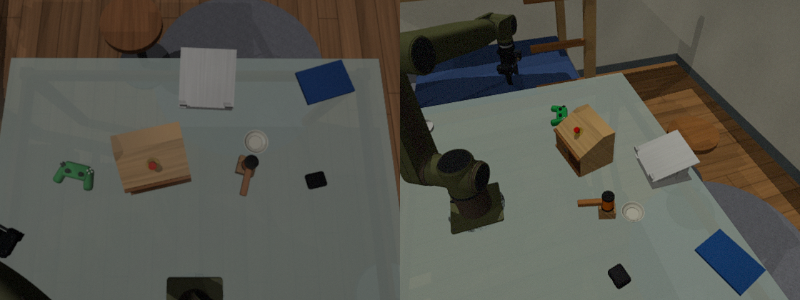

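The two views (top left, side right) show the cabinet at about (152,158) with its red pin at (153,165) in the top half. The mallet stands on the block at (248,165), with its handle pointing towards the robot and slightly left. The tool can't tilt, so the tilt has to come from pivoting the handle between the pads. Next I'll measure the yaws from depth.

```bash
cat >> h.py <<'E'
def cloud(n,d):
    m=camera_model(n);K=m["intrinsics"];v,u=np.mgrid[:420,:560]
    P=np.stack([(u-K[0,2])*d/K[0,0],(v-K[1,2])*d/K[1,1],d],-1)
    W=P@R.from_quat(m["attitude"]).as_matrix().T+m["origin"]; W[d<=0]=np.nan; return W
def fitplane(Q):
    for _ in range(4):
        c=Q.mean(0);n=np.linalg.svd(Q-c,full_matrices=False)[2][2];n*=np.sign(n[2]);e=(Q-c)@n;Q=Q[abs(e)<max(2*e.std(),.001)]
    return c,n,e.std(),len(Q)
E
python3 - <<'E'
from h import *
for c in ("top","side"):
    p,d=capture(c);W=cloud(c,d)
    with np.errstate(all='ignore'):
        near=(np.hypot(W[...,0]-.489,W[...,1]-.141)<.09)&(W[...,2]>.125)&(W[...,2]<.19)&(np.hypot(W[...,0]-.489,W[...,1]-.141)>.028)
        c0,n,e,k=fitplane(W[near]);print(c,"roof",c0,n,"tilt",np.degrees(np.arccos(n[2])),"yaw",np.degrees(np.arctan2(-n[1],-n[0])),e,k)
        red=(p[...,0]>110)&(p[...,1]<60)&(p[...,2]<60)&(np.hypot(W[...,0]-.489,W[...,1]-.141)<.03)
        Q=W[red];print("red",np.median(Q,0),red.sum(),"height above roof",np.sort((Q-c0)@n)[[len(Q)//2,-3]])
        loc=np.hypot(W[...,0]-.514,W[...,1]+.203)<.15
        h=loc&(W[...,2]>.085)&(W[...,2]<.11)&(np.hypot(W[...,0]-.514,W[...,1]+.203)>.035)
        Q=W[h];m=np.median(Q,0);a=np.linalg.svd(Q-Q.mean(0),full_matrices=False)[2][0];a*=np.sign(a[0]);print("handle",m,a,"yaw",np.degrees(np.arctan2(a[1],a[0])),len(Q),Q.min(0),Q.max(0))
        t=loc&(W[...,2]>.118)&(W[...,2]<.135);print("headtop",W[t].mean(0),t.sum(),W[t].min(0),W[t].max(0))
        b=loc&(W[...,2]>.037)&(W[...,2]<.053);print("block",np.median(W[b],0),W[b].min(0),W[b].max(0))
    r=outline_of(c,"block")
    if r: Q=W[r[0]["mask"]];print("blk",r[0]["score"],np.nanmin(Q,0),np.nanmax(Q,0))
p=cv2.imread('pics/top0.png');cv2.imwrite('pics/c1.png',cv2.resize(p[170:300,140:400],(780,390)))
print(read_state()["time"])
E
```

```text
return _methods._mean(a, axis=axis, dtype=dtype,
Traceback (most recent call last):
IndexError: index 0 is out of bounds for axis 0 with size 0
```

```bash
python3 - <<'E' 2>&1 | grep -v Warn
from h import *
for c in ("top","side"):
    p,d=capture(c);W=cloud(c,d);p=p.astype(int)
    rr=np.hypot(W[...,0]-.489,W[...,1]-.141)
    near=(rr<.09)&(W[...,2]>.125)&(W[...,2]<.19)&(rr>.028)
    c0,n,e,k=fitplane(W[near]);print(c,"roof",c0,n,"tilt",np.degrees(np.arccos(n[2])),"yaw",np.degrees(np.arctan2(-n[1],-n[0])),e,k)
    red=(p[...,0]>1.8*p[...,1]+20)&(p[...,0]>1.8*p[...,2]+20)&(rr<.035)&((W-c0)@n>.012)
    Q=W[red]
    if len(Q):print("red",np.median(Q,0),red.sum(),"h",np.sort((Q-c0)@n)[[len(Q)//2,-3]])
    r2=np.hypot(W[...,0]-.514,W[...,1]+.203);loc=r2<.15
    Q=W[loc&(W[...,2]>.085)&(W[...,2]<.11)&(r2>.035)]
    a=np.linalg.svd(Q-Q.mean(0),full_matrices=False)[2][0];a*=np.sign(a[0]);print("handle",np.median(Q,0),a,"yaw",np.degrees(np.arctan2(a[1],a[0])),len(Q),Q.min(0),Q.max(0))
    Q=W[loc&(W[...,2]>.118)&(W[...,2]<.135)]
    if len(Q):print("headtop",Q.mean(0),len(Q),Q.min(0),Q.max(0))
    b=loc&(W[...,2]>.037)&(W[...,2]<.053);print("block",np.median(W[b],0),W[b].min(0),W[b].max(0))
p=cv2.imread('pics/top0.png');cv2.imwrite('pics/c1.png',cv2.resize(p[170:300,140:400],(780,390)))
print(read_state()["time"])
E
```

```text
top roof [0.4955 0.1426 0.1596] [-0.487  -0.111   0.8663] tilt 29.96518552683712 yaw 12.834636794234035 0.0014275810285444594 2462
red [0.4917 0.1435 0.1838] 83 h [0.0224 0.0256]
handle [ 0.4404 -0.1837  0.0952] [ 0.9721 -0.2345  0.0102] yaw -13.560735804494444 305 [ 0.3992 -0.2041  0.085 ] [ 0.483  -0.1647  0.1007]
headtop [ 0.518  -0.2038  0.1245] 317 [ 0.4934 -0.2289  0.1182] [ 0.5437 -0.1796  0.1295]
block [ 0.5086 -0.1788  0.0445] [ 0.4758 -0.2337  0.0376] [ 0.5598 -0.1585  0.0523]
side roof [0.4902 0.1368 0.1584] [-0.4849 -0.1147  0.867 ] tilt 29.885555945304702 yaw 13.303657850000116 0.001794840106522102 1147
red [0.4893 0.1413 0.1844] 54 h [0.0225 0.0256]
handle [ 0.4383 -0.1876  0.0956] [ 0.9703 -0.2418  0.0047] yaw -13.990373003125473 263 [ 0.3954 -0.2082  0.0853] [ 0.4832 -0.1624  0.1038]
headtop [ 0.5147 -0.2058  0.125 ] 238 [ 0.4901 -0.2303  0.118 ] [ 0.5408 -0.179   0.1301]
block [ 0.5025 -0.2233  0.0448] [ 0.4729 -0.2426  0.0371] [ 0.5557 -0.1797  0.0529]
1.15
```

View pics/c1.png

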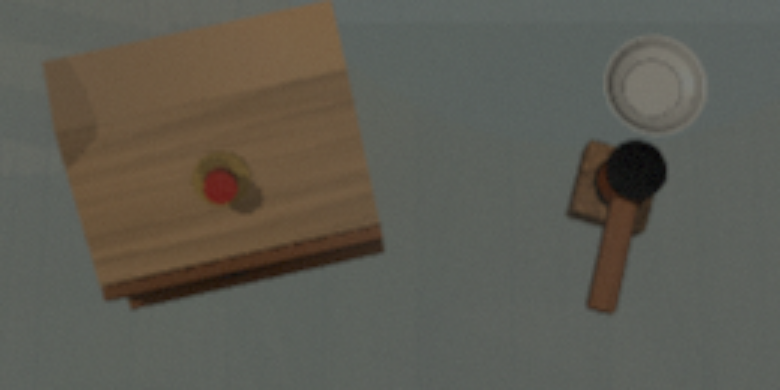

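The crop shows the cabinet yawed about 13° with its pin at (220,187). The mallet is at (636,170), its handle running to (602,305), and the dish is close behind it. Now I'll move to the mallet.

```bash
python3 -m handwheel '[[[0,0,-1],-0.8,-1],[[0,0,-1],-0.8,-1],[[0,0,-1],-0.8,-1],[[0,0,-1],0,-1],[[-0.5,-1,0],0,-1],[[-0.5,-1,0],0,-1],[[-0.5,-1,0],0,-1],[[-0.5,-1,0],0,-1],[[-0.5,-1,0],0,-1],[[-0.5,-1,0],0,-1]]'
python3 -m handwheel '[[[-0.5,-1,0],0,-1],[[-0.5,-1,0],0,-1],[[-0.5,-1,0],0,-1],[[-0.5,-1,0],0,-1],[[-0.5,-1,0],0,-1],[[-0.5,-1,0],0,-1],[[-0.5,-1,0],0,-1],[[-0.5,-1,0],0,-1],[[-0.5,-1,0],0,-1],[[-0.5,-1,0],0,-1]]'
cat >> h.py <<'E'
def go(t,yawx=None):
    "shift in tool units from the present pose to world point t; yawx: wanted direction of tool x, deg"
    s=read_state();r=R.from_quat(s["eef_rot"]);a=r.as_matrix()[:,0];cur=np.degrees(np.arctan2(a[1],a[0]))
    r0=r; tz=0
    if yawx is not None: tz=-((yawx-cur+180)%360-180)/5; r=r*R.from_euler('z',tz*5,degrees=True)
    print("t",round(s["time"],2),"tcp",s["tool_pos"],"xdir",round(cur%360,2),"turn",round(tz,2),"shift(after turn)",r.inv().apply(np.array(t)-s["tool_pos"])/.03,"F",s["wrist_force"],"w",s["grip_width"],s["gripper_force"])
E
python3 -c "
from h import *
go([.4655,-.1926,.066],166.2)"
```

```text
time: 1.98
tool_pos: [0.3264, 0.3882, 0.3347]
eef_rot: [0.119, 0.993, 0.0, 0.0]
wrist_force: [0.3, 0.4, 0.9]
grip_width: 1.0
gripper_force: 0.0
time: 2.82
tool_pos: [0.4013, 0.0612, 0.335]
eef_rot: [0.119, 0.993, 0.0, 0.001]
wrist_force: [0.2, 0.5, -0.5]
grip_width: 1.001
gripper_force: 0.0
t 2.82 tcp [0.4013 0.0612 0.335 ] xdir 166.35 turn 0.03 shift(after turn) [-4.0861 -7.71    8.9692] F [ 0.1774  0.4661 -0.542 ] w 1.0014893785339298 0.0
```

```bash
python3 -m handwheel '[[[-0.5,-0.96,0.3],0,-1],[[-0.5,-0.96,0.5],0,-1],[[-0.5,-0.96,0.5],0,-1],[[-0.5,-0.96,0.5],0,-1],[[-0.5,-0.96,0.5],0,-1],[[-0.5,-0.96,0.5],0,-1],[[-0.5,-0.96,0.5],0,-1],[[-0.5,-0.96,0.5],0,-1],[[0,0,0],0,-1],[[0,0,0],0,-1]]' >/dev/null
python3 -c "
from h import *
go([.4655,-.1926,.066],166.2)
p,d=capture('wrist');W=cloud('wrist',d)
for l in ('mallet_grip','mallet_head','mallet','block'): print(l,[(r['position'],r['score']) for r in pinpoint('wrist',l)[:1]])
r2=np.hypot(W[...,0]-.514,W[...,1]+.203);loc=r2<.15
Q=W[loc&(W[...,2]>.09)&(W[...,2]<.105)&(r2>.035)&(r2<.11)&(W[...,0]<.5)]
a=np.linalg.svd(Q-Q.mean(0),full_matrices=False)[2][0];print('handle',Q.mean(0),a,np.degrees(np.arctan(a[1]/a[0])),len(Q),Q.min(0),Q.max(0))
Q=W[loc&(W[...,2]>.118)&(W[...,2]<.135)];print('headtop',Q.mean(0),(Q.min(0)+Q.max(0))/2)
Q=W[loc&(W[...,2]>.04)&(W[...,2]<.05)];print('block',len(Q),Q.mean(0),Q.min(0),Q.max(0))
"
```

```text
t 3.65 tcp [ 0.4629 -0.1902  0.2192] xdir 166.19 turn -0.0 shift(after turn) [-0.119  -0.061   5.1078] F [-0.591  -0.612   0.6666] w 0.9976913101542044 0.0
mallet_grip [([0.4596, -0.1906, 0.0814], 0.73)]
mallet_head [([0.514, -0.205, 0.0823], 0.7)]
mallet [([0.5173, -0.2043, 0.0449], 0.73)]
block [([0.5194, -0.2041, 0.0005], 0.87)]
handle [ 0.4424 -0.1867  0.0995] [ 0.9678 -0.2515  0.0019] -14.568208142993187 1721 [ 0.4054 -0.2079  0.0956] [ 0.4831 -0.167   0.102 ]
headtop [ 0.5147 -0.2047  0.1284] [ 0.5167 -0.205   0.1246]
block 993 [ 0.5057 -0.1928  0.0483] [ 0.474  -0.2427  0.0401] [ 0.5579 -0.1597  0.05  ]
```

```bash
python3 -m handwheel '[[[-0.1,-0.05,1],0,-1],[[0,0,1],0,-1],[[0,0,1],0,-1],[[0,0,1],0,-1],[[0,0,0.7],0,-1],[[0,0,0.3],0,-1],[[0,0,0],0,-1],[[0,0,0],0,1],[[0,0,0],0,1],[[0,0,0],0,1]]'
python3 -m handwheel '[[[0,0,0],0,1],[[0,0,0],0,1],[[0,0,0],0,1],[[0,0,0],0,1],[[0,0,-0.3],0,1],[[0,0,-0.5],0,1],[[0,0,-1],0,1],[[0,0,-1],0,1],[[0,0,0],0,1],[[0,0,0],0,1]]'
cat >> h.py <<'E'
def tilt(cams=('side','top','wrist')):
    "fit the mallet's head-top centre, handle line"
    s=read_state();r=R.from_quat(s["eef_rot"]);g=s["tool_pos"]+r.apply([0,0,-.019])
    for c in cams:
        p,d=capture(c);W=cloud(c,d)
        o={}
        for l in ('mallet_grip','mallet_head','mallet'):
            q=pinpoint(c,l)
            if q:o[l]=q[0]['position']
        f=r*R.from_euler('x',180,degrees=True)  # x tool, z up
        print(c,{k:np.round(f.inv().apply(v-g),3) for k,v in o.items()})
        m=outline_of(c,'mallet')
        if m:
            Q=W[m[0]['mask']];Q=Q[~np.isnan(Q[:,0])];L=f.inv().apply(Q-g)
            L=L[(abs(L[:,1])<.04)&(abs(L[:,2])<.12)]
            hd=L[L[:,0]<-.015];tl=L[(L[:,0]>.015)&(abs(L[:,1])<.016)]
            if len(tl)>10: print("  tail top slope deg (x tool up +)",np.degrees(np.arctan(np.polyfit(tl[:,0],tl[:,2],1)[0])),len(tl))
            if len(hd)>10: print("  head range",hd.min(0),hd.max(0))
E
python3 -c "
from h import *
go([.4655,-.1926,.066]);tilt();snap('side','s2.png');p=cv2.imread('pics/s2.png');cv2.imwrite('pics/s2c.png',cv2.resize(p[200:340,200:400],(800,560)))"
```

```text
time: 4.73
tool_pos: [0.4677, -0.1922, 0.073]
eef_rot: [0.119, 0.993, -0.001, 0.002]
wrist_force: [-0.5, 0.5, -0.4]
grip_width: 0.845
gripper_force: 0.0
time: 5.57
tool_pos: [0.4677, -0.1925, 0.1579]
eef_rot: [0.119, 0.993, -0.001, 0.003]
wrist_force: [-0.2, -0.4, -0.5]
grip_width: 0.145
gripper_force: 0.0
t 5.57 tcp [ 0.4677 -0.1925  0.1579] xdir 166.34 turn 0 shift(after turn) [ 0.0853 -0.0175  3.0614] F [-0.2126 -0.3752 -0.4921] w 0.14477484959672807 0.0
side {'mallet_grip': array([ 0.005,  0.   , -0.094]), 'mallet_head': array([-0.047,  0.001, -0.092]), 'mallet': array([-0.049,  0.002, -0.135])}
  tail top slope deg (x tool up +) 1.0607216234144512 202
  head range [-0.0731 -0.0187 -0.1199] [-0.0152  0.0266 -0.0454]
top {}
wrist {'mallet_grip': array([ 0.009,  0.001, -0.094]), 'mallet': array([-0.048,  0.001, -0.129])}
  tail top slope deg (x tool up +) -0.4746427757593959 2201
  head range [-0.0762 -0.0232 -0.1199] [-0.015   0.0268 -0.0491]
```

View pics/s2c.png

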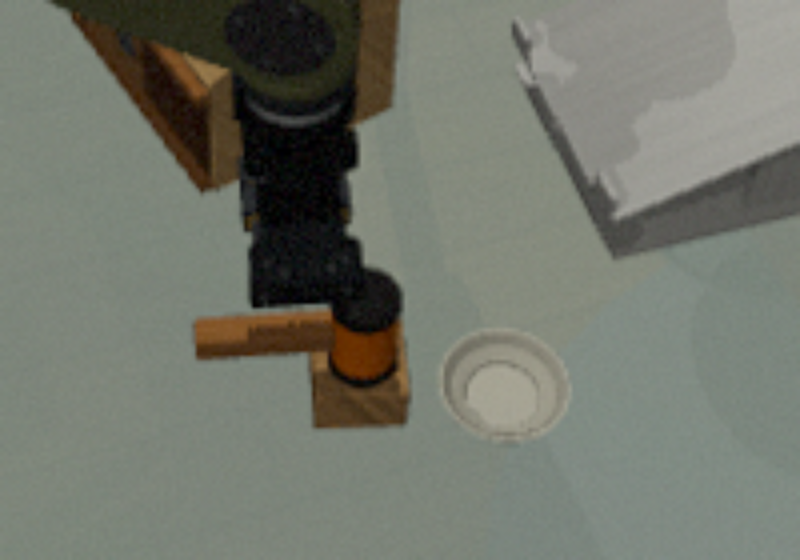

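The crop shows the mallet still standing on the block at (365,330). The fingers were too slow and closed above the handle. I'll reopen, go down and wait longer for them to close.

```bash
python3 -m handwheel '[[[0.08,0,0],0,-0.1],[[0,0,0],0,-0.1],[[0,0,0],0,-0.1],[[0,0,0],0,-0.1],[[0,0,0],0,-0.1],[[0,0,0],0,-0.1],[[0,0,1],0,-0.1],[[0,0,1],0,-0.1],[[0,0,0.95],0,-0.1],[[0,0,0],0,-0.1]]'
python3 -m handwheel '[[[0,0,0],0,1],[[0,0,0],0,1],[[0,0,0],0,1],[[0,0,0],0,1],[[0,0,0],0,1],[[0,0,0],0,1],[[0,0,0],0,1],[[0,0,0],0,1],[[0,0,0],0,1],[[0,0,0],0,1]]'
```

```text
time: 7.2
tool_pos: [0.4595, -0.1887, 0.0601]
eef_rot: [0.119, 0.993, 0.002, -0.005]
wrist_force: [-0.9, -0.1, -0.1]
grip_width: 0.543
gripper_force: 0.0
time: 8.03
tool_pos: [0.4648, -0.1917, 0.0679]
eef_rot: [0.119, 0.993, -0.001, 0.001]
wrist_force: [-0.5, 1.0, 4.4]
grip_width: 0.25
gripper_force: 29.9
```

```bash
python3 -m handwheel '[[[0,0,-0.3],0,1],[[0,0,-0.6],0,1],[[0,0,-1],0,1],[[0,0,-1],0,1],[[0,0,-1],0,1],[[0,0,-1],0,1],[[0,0,-1],0,1],[[0,0,0],0,1],[[0,0,0],0,1],[[0,0,0],0,1]]'
python3 -c "
from h import *
go([.4655,-.1926,.066]);tilt();snap('side','s3.png');p=cv2.imread('pics/s3.png');cv2.imwrite('pics/s3c.png',cv2.resize(p[150:325,200:450],(800,560)))"
```

```text
time: 8.87
tool_pos: [0.4627, -0.1904, 0.2411]
eef_rot: [0.119, 0.993, 0.001, -0.002]
wrist_force: [0.0, -0.4, -3.0]
grip_width: 0.251
gripper_force: 29.9
t 8.87 tcp [ 0.4627 -0.1904  0.2411] xdir 166.34 turn 0 shift(after turn) [-0.1272 -0.0536  5.8349] F [ 0.0114 -0.4436 -3.0129] w 0.25088799742492734 29.945344626903534
side {'mallet_grip': array([ 0.003,  0.003, -0.002]), 'mallet_head': array([-0.052, -0.002, -0.002]), 'mallet': array([-0.054,  0.002, -0.043])}
  tail top slope deg (x tool up +) 0.0505326567025339 172
  head range [-0.0776 -0.0244 -0.0378] [-0.0321  0.035   0.0814]
top {'mallet_grip': array([ 0.008,  0.002, -0.   ])}
wrist {'mallet_grip': array([ 0.004,  0.004, -0.001]), 'mallet_head': array([-0.054, -0.   , -0.004]), 'mallet': array([-0.053, -0.001, -0.037])}
  tail top slope deg (x tool up +) -2.2445915072563656 4911
  head range [-0.0383 -0.0155  0.0033] [-0.0272  0.018   0.0346]
```

View pics/s3c.png

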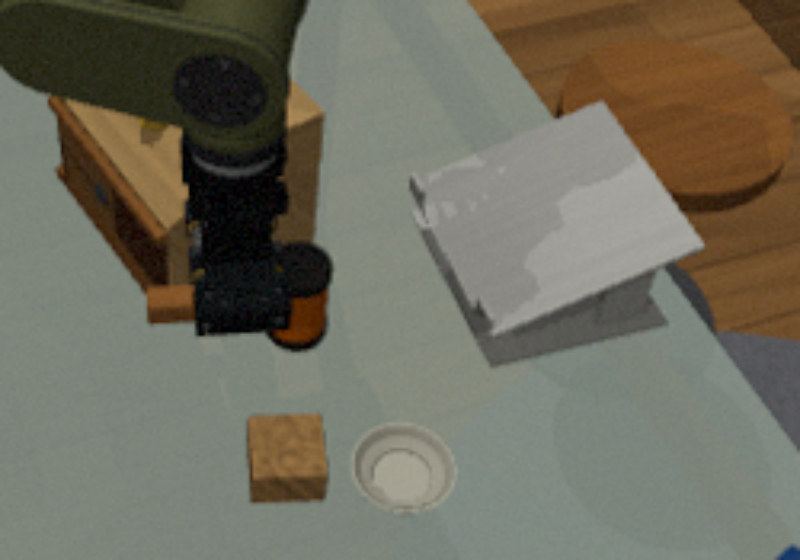

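The view shows the mallet held level, with no droop, and the cork block free at (288,455). Next I'll press the face flat against the roof beside the pin, so the handle pivots 30° in the pads.

```bash
python3 -m handwheel '[[[0,0,-0.5],-0.9,1],[[0,0,-0.3],-0.9,1],[[0,0,0],-0.9,1],[[0,0,0],-0.9,1],[[0,0,0],-0.9,1],[[0,0,0],-0.84,1],[[0,0.5,0],0,1],[[0,1,0],0,1],[[0,1,0],0,1],[[0,1,0],0,1]]'
python3 -c "
from h import *
go([.4524,.0672,.205],193)
for c in ('side','wrist'):
  capture(c);print([(r['position'],r['score']) for r in pinpoint(c,'block')[:2]],[(r['position'],r['score']) for r in pinpoint(c,'pin_top')[:2]])"
```

```text
time: 10.5
tool_pos: [0.4393, -0.0872, 0.267]
eef_rot: [-0.112, 0.994, 0.0, -0.0]
wrist_force: [0.9, 0.1, -2.6]
grip_width: 0.251
gripper_force: 30.0
t 10.5 tcp [ 0.4393 -0.0872  0.267 ] xdir 192.89 turn -0.02 shift(after turn) [-1.5827  4.9167  2.0707] F [ 0.9469  0.1441 -2.6299] w 0.2512330855697817 29.959166049957275
[([0.5173, -0.1988, -0.0014], 0.86)] []
[([0.5175, -0.206, 0.0007], 0.69)] [([0.4629, -0.4754, -0.0048], 0.69)]
```

```bash
python3 -m handwheel '[[[-0.32,0.98,0],0,1],[[-0.32,0.98,0],0,1],[[-0.32,0.98,0],0,1],[[-0.32,0.98,0],0,1],[[-0.32,0.98,0],0,1],[[0,0,0],0,1],[[0,0,0.7],0,1],[[0,0,0.8],0,1],[[0,0,0.5],0,1],[[0,0,0],0,1]]'
python3 -c "
from h import *
go([.4524,.0672,.153],193)"
```

```text
time: 11.63
tool_pos: [0.4515, 0.0642, 0.2027]
eef_rot: [-0.113, 0.994, 0.0, -0.004]
wrist_force: [-0.3, -0.7, -3.6]
grip_width: 0.248
gripper_force: 30.0
t 11.63 tcp [0.4515 0.0642 0.2027] xdir 192.94 turn -0.01 shift(after turn) [-0.064   0.0874  1.6574] F [-0.3224 -0.6891 -3.5585] w 0.24836151392637404 29.995138943195343
```

```bash
python3 -m handwheel '[[[0,0,0.15],0,1],[[0,0,0.15],0,1],[[0,0,0.15],0,1],[[0,0,0.15],0,1],[[0,0,0.15],0,1],[[0,0,0.15],0,1],[[0,0,0.1],0,1],[[0,0,0],0,1],[[0,0,0],0,1],[[0,0,0],0,1]]'
python3 -c "
from h import *
tilt(('side',))"
```

```text
time: 12.47
tool_pos: [0.453, 0.0644, 0.1785]
eef_rot: [-0.113, 0.994, -0.001, -0.001]
wrist_force: [-7.2, -4.3, 3.2]
grip_width: 0.248
gripper_force: 30.0
side {'mallet_grip': array([ 0.009, -0.001, -0.004]), 'mallet_head': array([-0.047, -0.   ,  0.012]), 'mallet': array([-0.057,  0.   , -0.032])}
  tail top slope deg (x tool up +) -11.785173080864057 189
  head range [-0.0712 -0.0171 -0.0467] [-0.0305  0.0284  0.0577]
```

```bash
python3 -m handwheel '[[[0,0,0.15],0,1],[[0,0,0.15],0,1],[[0,0,0.15],0,1],[[0,0,0.15],0,1],[[0,0,0.1],0,1],[[0,0,0.1],0,1],[[0,0,0],0,1],[[0,0,0],0,1],[[0,0,0],0,1],[[0,0,0],0,1]]'
python3 -c "
from h import *
tilt(('side','wrist'))"
```

```text
time: 13.55
tool_pos: [0.4498, 0.0635, 0.1608]
eef_rot: [-0.114, 0.993, -0.002, -0.006]
wrist_force: [-47.5, -10.7, 41.7]
grip_width: 0.251
gripper_force: 48.9
side {'mallet_grip': array([ 0.004,  0.002, -0.004]), 'mallet_head': array([-0.044, -0.001,  0.017])}
  tail top slope deg (x tool up +) -23.415978895820537 162
wrist {'mallet_grip': array([ 0.007,  0.001, -0.007]), 'mallet': array([-0.06, -0.  , -0.01])}
  tail top slope deg (x tool up +) -25.96073990544473 4568
  head range [-0.0335 -0.0146  0.0028] [-0.015   0.0166  0.0341]
```

```bash
python3 -m handwheel '[[[0.1,0,-0.1],0,1],[[0.1,0,-0.1],0,1],[[0.1,0,-0.1],0,1],[[0,0,-0.5],0,1],[[0,0,-1],0,1],[[0,0,-1],0,1],[[0,0,-1],0,1],[[0,0,0],0,1],[[0,0,0],0,1],[[0,0,0],0,1]]'
cat >> h.py <<'E'
def tail(cams=('side','top','wrist')):
    "plane through the handle's top face in the tool's x/up frame"
    s=read_state();r=R.from_quat(s["eef_rot"]);g=s["tool_pos"]+r.apply([0,0,-.019]);f=r*R.from_euler('x',180,degrees=True)
    for c in cams:
        p,d=capture(c);L=(cloud(c,d)-g)@f.as_matrix()
        with np.errstate(all='ignore'): k=(L[...,0]>.016)&(L[...,0]<.075)&(abs(L[...,1])<.02)&(abs(L[...,2])<.06)
        if k.sum()>40:
            c0,n,e,N=fitplane(L[k]);print(c,"handle plane n",n,"tilt",np.degrees(np.arctan2(-n[0],n[2])),e,N,"height at grip",(n@c0)/n[2])
        m=[(q['position']-g)@f.as_matrix() for l in('mallet_head','mallet') for q in pinpoint(c,l)[:1]];print(c,m)
E
python3 -c "
from h import *
go([.4524,.0672,.153],193)
tail();snap('side','s4.png');p=cv2.imread('pics/s4.png');cv2.imwrite('pics/s4c.png',cv2.resize(p[125:265,170:370],(800,560)))"
```

```text
time: 14.88
tool_pos: [0.4444, 0.0633, 0.2656]
eef_rot: [-0.114, 0.994, 0.0, -0.001]
wrist_force: [0.2, -0.1, -3.3]
grip_width: 0.25
gripper_force: 30.2
t 14.88 tcp [0.4444 0.0633 0.2656] xdir 193.04 turn 0.01 shift(after turn) [-0.2974  0.0658  3.7514] F [ 0.1772 -0.1294 -3.3048] w 0.2501402491036654 30.150733329355717
side handle plane n [0.3482 0.5463 0.7618] tilt -24.56242526295615 0.004117678537601885 192 height at grip 0.012672182724994208
side [array([-0.0432, -0.0044,  0.0188]), array([-0.063 ,  0.0061, -0.0205])]
top handle plane n [ 0.3943 -0.0177  0.9188] tilt -23.228197647612586 0.0013123479711108356 229 height at grip 0.010184446418362407
top []
wrist handle plane n [0.3866 0.0017 0.9223] tilt -22.741031277928418 0.0005335281215402546 3873 height at grip 0.014837569543821084
wrist [array([-0.0606, -0.0019, -0.0149])]
```

View pics/s4c.png

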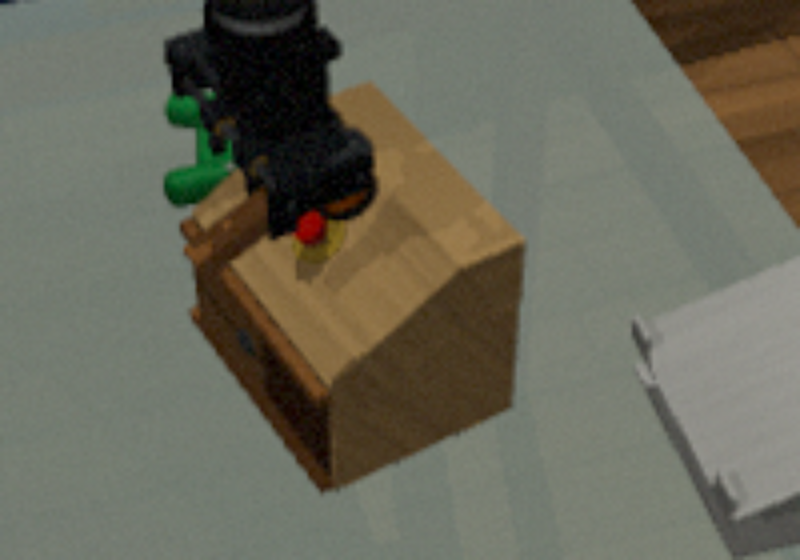

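The crop shows the mallet tilted, with the handle dropping towards the cabinet's front; the pin at (310,228) is untouched. The tilt is 23°, within 15° of the pin's 30°. Next I'll move to the stand-off on the pin's axis.

```bash
python3 -c "
from h import *
go([.4066,.1232,.2205],193)"
```

```text
t 15.38 tcp [0.4448 0.0633 0.2669] xdir 193.04 turn 0.01 shift(after turn) [0.7916 2.2329 1.5466] F [ 0.2062  1.1298 -3.2845] w 0.250762501858798 30.15376165509224
```

```bash
python3 -m handwheel '[[[0.4,0.5,0],0,1],[[0.4,0.9,0],0,1],[[0,0.8,0.2],0,1],[[0,0,0.7],0,1],[[0,0,0.6],0,1],[[0,0,0],0,1],[[0,0,0],0,1],[[0,0,0],0,1],[[0,0,0],0,1],[[0,0,0],0,1]]'
cat >> h.py <<'E'
def red(cams=('side','top')):
    n=np.array([-.487,-.113,.866])
    for c in cams:
        p,d=capture(c);W=cloud(c,d);p=p.astype(int)
        with np.errstate(all='ignore'):
            k=(p[...,0]>1.8*p[...,1]+20)&(p[...,0]>1.8*p[...,2]+20)&(np.hypot(W[...,0]-.495,W[...,1]-.143)<.035)&(W[...,2]<.2)&(W[...,2]>.15)
        h=(W[k]-np.array([.502,.1453,.1635]))@n
        if k.sum()>8: print(c,"pin height",np.percentile(h,[20,50,80,95]),k.sum(),np.median(W[k],0))
        print(c,[(q['position'],q['score']) for q in pinpoint(c,'pin_top')[:1]])
E
python3 -c "
from h import *
go([.4066,.1232,.2205],193)
tail(('wrist',));red();snap('wrist','w5.png');snap('side','s5.png')
a=cv2.imread('pics/w5.png');b=cv2.imread('pics/s5.png')[125:265,170:357]
cv2.imwrite('pics/c5.png',np.hstack([cv2.resize(a,(400,300)),cv2.resize(b,(400,300))]))"
```

```text
time: 16.22
tool_pos: [0.4075, 0.1221, 0.2237]
eef_rot: [-0.113, 0.994, 0.0, 0.001]
wrist_force: [0.6, -1.4, -4.1]
grip_width: 0.249
gripper_force: 30.6
t 16.22 tcp [0.4075 0.1221 0.2237] xdir 193.01 turn 0.0 shift(after turn) [0.0201 0.0432 0.1061] F [ 0.5733 -1.4347 -4.137 ] w 0.24912142872137338 30.647654458880424
wrist handle plane n [0.382  0.0003 0.9242] tilt -22.457734625352014 0.0005396730081164934 3878 height at grip 0.01414227720655822
wrist [array([-0.0602,  0.0015, -0.0152])]
side pin height [0.021  0.024  0.0258 0.0271] 56 [0.4899 0.1406 0.1834]
side [([0.4908, 0.1397, 0.1851], 0.51)]
top []
```

View pics/c5.png

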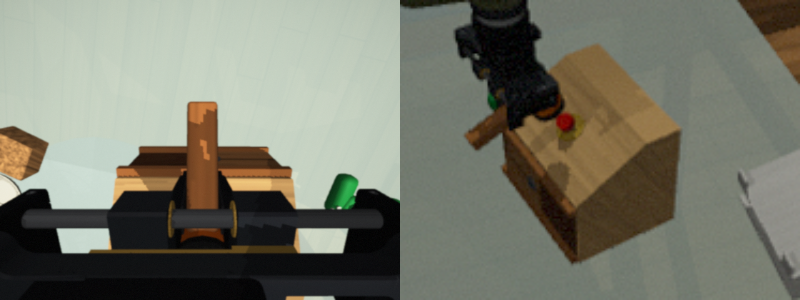

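The left half (wrist camera) shows the handle over the cabinet front, centred between the pads. The right half shows the head at (545,105), just off the pin at (565,122) along its axis. Strike.

```bash
python3 -m handwheel '[[[-0.15,0,0.26],0,1],[[-0.3,0,0.52],0,1],[[-0.35,0,0.61],0,1],[[-0.28,0,0.48],0,1],[[0,0,0],0,1],[[0.4,0,-0.7],0,1],[[0.4,0,-0.7],0,1],[[0.28,0,-0.47],0,1],[[0,0,0],0,1],[[0,0,0],0,1]]'
python3 -c "
from h import *
go([.4066,.1232,.2205],193)
tail(('wrist',));red()"
```

```text
time: 17.5
tool_pos: [0.4072, 0.1223, 0.2224]
eef_rot: [-0.114, 0.994, 0.0, 0.001]
wrist_force: [-0.6, 0.0, -3.7]
grip_width: 0.252
gripper_force: 31.5
t 17.5 tcp [0.4072 0.1223 0.2224] xdir 193.04 turn 0.01 shift(after turn) [0.0131 0.0348 0.0637] F [-0.6033  0.03   -3.6564] w 0.25212867577798126 31.525087393820286
wrist handle plane n [ 0.3923 -0.0004  0.9198] tilt -23.09930750539408 0.000543730443261056 3845 height at grip 0.013357996654528725
wrist [array([-0.0622,  0.0014, -0.0135])]
side pin height [0.0031 0.0053 0.0064 0.0087] 40 [0.4977 0.1476 0.1678]
side [([0.5007, 0.1418, 0.1693], 0.61)]
top []
```

The pin went in by about 18.7 mm. One slightly deeper blow should seat it.

```bash
python3 -m handwheel '[[[-0.15,0,0.26],0,1],[[-0.3,0,0.52],0,1],[[-0.38,0,0.65],0,1],[[-0.34,0,0.6],0,1],[[0,0,0],0,1],[[0.4,0,-0.7],0,1],[[0.4,0,-0.7],0,1],[[0.37,0,-0.63],0,1],[[0,0,-0.5],0,1],[[0,0,-0.5],0,1]]'
python3 -c "
from h import *
tail(('wrist',));red();go([.4655,-.1926,.25],166.2)"
```

```text
time: 18.68
tool_pos: [0.4066, 0.1222, 0.2525]
eef_rot: [-0.114, 0.994, 0.0, 0.0]
wrist_force: [-0.1, 0.2, -3.4]
grip_width: 0.25
gripper_force: 31.5
wrist handle plane n [ 0.4161 -0.0026  0.9093] tilt -24.588827021319133 0.000537664979552991 3724 height at grip 0.019754483204463984
wrist [array([-0.0667, -0.0022, -0.012 ])]
side pin height [0.0028 0.0047 0.0067 0.0081] 40 [0.4972 0.1468 0.1663]
side [([0.4997, 0.1397, 0.1669], 0.38)]
top []
t 19.03 tcp [0.406  0.1221 0.2502] xdir 193.05 turn 5.37 shift(after turn) [-4.4279 -9.7133  0.0066] F [-0.9152 -0.7179 -3.1162] w 0.25357478522481847 31.476409435272217
```

Readings of about 19 to 21 mm leave some doubt, so one more, slightly deeper blow.

```bash
python3 -m handwheel '[[[0,0,1],0,1],[[-0.15,0,0.26],0,1],[[-0.35,0,0.6],0,1],[[-0.38,0,0.66],0,1],[[-0.35,0,0.6],0,1],[[0,0,0],0,1],[[0.4,0,-0.7],0,1],[[0.4,0,-0.7],0,1],[[0.43,0,-0.72],0,1],[[0,0,-1],0,1]]'
python3 -c "
from h import *
tail(('wrist',));red();go([.4655,-.1926,.25],166.2)"
```

```text
time: 19.87
tool_pos: [0.4038, 0.1217, 0.2499]
eef_rot: [-0.114, 0.994, -0.0, -0.003]
wrist_force: [1.1, -0.4, -3.5]
grip_width: 0.25
gripper_force: 31.5
wrist handle plane n [0.4266 0.0016 0.9044] tilt -25.25239892027466 0.0005480008170837015 3544 height at grip 0.024271112463309916
wrist [array([-0.0657, -0.0016, -0.013 ])]
side pin height [0.0031 0.0048 0.0062 0.0085] 40 [0.4975 0.146  0.1667]
side [([0.5001, 0.1405, 0.1675], 0.45)]
top []
t 20.22 tcp [0.4057 0.122  0.2494] xdir 193.04 turn 5.37 shift(after turn) [-4.4377 -9.7087 -0.0209] F [ 0.1129 -0.0014 -3.2544] w 0.25093643869016974 31.526498571038246
```

The pin reading hasn't changed, so it's on its stop. The handle is tilted about 25° with the head up, and pressing the face on the block from there would only add to that. I'll undo it by pressing the handle's tail on the cabinet's flat top from its right side. First I'll rise and turn 90°, then check what stands nearby.

```bash
python3 -m handwheel '[[[0,0,-1],1,1],[[0,0,-1],1,1],[[0,0,-0.5],1,1],[[0,0,0],1,1],[[0,0,0],1,1],[[0,0,0],1,1],[[0,0,0],1,1],[[0,0,0],1,1],[[0,0,0],1,1],[[0,0,0],1,1]]' >/dev/null
python3 -m handwheel '[[[0,0,0],1,1],[[0,0,0],1,1],[[0,0,0],1,1],[[0,0,0],1,1],[[0,0,0],1,1],[[0,0,0],1,1],[[0,0,0],1,1],[[0,0,0],1,1],[[0,0,0],0,1],[[0,0,0],0,1]]'
python3 -c "
from h import *
go([.625,.0115,.24],103)
for c in ('top','side'):
  p,d=capture(c);W=cloud(c,d)
  with np.errstate(all='ignore'):
    k=(W[...,0]>.56)&(W[...,0]<.78)&(W[...,1]>-.12)&(W[...,1]<.0)&(W[...,2]>.03)
    print(c,k.sum(),W[k].min(0) if k.any() else 0,W[k].max(0) if k.any() else 0)
    k=(abs(W[...,0]-.59)<.08)&(abs(W[...,1]-.13)<.1)&(W[...,2]>.19)&(W[...,2]<.21);print('flat top',k.sum(),np.median(W[k],0),W[k].min(0),W[k].max(0))
  r2=np.hypot(W[...,0]-.517,W[...,1]+.202);Q=W[(r2<.07)&(W[...,2]>.04)&(W[...,2]<.05)]
  if len(Q)>20: print('block',len(Q),cv2.minAreaRect((Q[:,:2]*1000).astype(np.float32)))
"
```

```text
time: 21.88
tool_pos: [0.4064, 0.1222, 0.3255]
eef_rot: [0.621, 0.784, -0.001, -0.001]
wrist_force: [-0.5, 0.0, -2.9]
grip_width: 0.252
gripper_force: 30.8
t 21.88 tcp [0.4064 0.1222 0.3255] xdir 103.17 turn 0.03 shift(after turn) [-5.2346  6.2793  2.8304] F [-0.4507  0.0304 -2.8714] w 0.2517398989485026 30.83724908530712
top 467 [ 0.7471 -0.12    0.047 ] [ 0.78   -0.0014  0.075 ]
flat top 2153 [0.5904 0.1318 0.1986] [0.5428 0.0397 0.1901] [0.644  0.23   0.2061]
block 618 ((517.6785888671875, -200.4740753173828), (70.22381591796875, 70.63404846191406), 73.96068572998047)
side 324 [ 0.7433 -0.1199  0.0494] [ 0.7798 -0.0001  0.0752]
flat top 1003 [0.5832 0.1307 0.199 ] [0.5202 0.038  0.19  ] [0.6428 0.2299 0.2069]
block 479 ((513.9525756835938, -200.51351928710938), (73.37574768066406, 69.60635375976562), 74.12564849853516)
```

```bash
python3 -m handwheel '[[[-0.5,0.6,0],0,1],[[-0.8,0.95,0],0,1],[[-0.8,0.95,0],0,1],[[-0.8,0.95,0],0,1],[[-0.8,0.95,0],0,1],[[-0.8,0.95,0],0,1],[[-0.73,0.93,0],0,1],[[0,0,1],0,1],[[0,0,1],0,1],[[0,0,0.8],0,1]]'
python3 -c "
from h import *
import time
capture('side');capture('side');capture('side')
go([.625,.0115,.191],103);tail(('wrist','top'))"
```

```text
time: 22.82
tool_pos: [0.6256, 0.0113, 0.24]
eef_rot: [0.622, 0.783, -0.001, -0.001]
wrist_force: [0.1, -0.2, -3.3]
grip_width: 0.251
gripper_force: 30.8
t 22.97 tcp [0.624  0.0119 0.2397] xdir 103.08 turn 0.02 shift(after turn) [-0.0227  0.0389  1.6218] F [-0.6515 -0.9042 -3.1724] w 0.2507500240477335 30.760524831712246
wrist handle plane n [0.3123 0.8785 0.3615] tilt -40.82196918341691 0.00626264246467718 5195 height at grip 0.03183390834262757
wrist [array([-0.0608, -0.0003, -0.0108])]
top [array([-0.0653, -0.0028, -0.0054])]
```

```bash
python3 -m handwheel '[[[0,0,0.3],0,1],[[0,0,0.3],0,1],[[0,0,0.2],0,1],[[0,0,0.2],0,1],[[0,0,0.2],0,1],[[0,0,0.2],0,1],[[0,0,0.2],0,1],[[0,0,0.1],0,1],[[0,0,0],0,1],[[0,0,0],0,1]]'
python3 -c "
from h import *
tail(('side',));tilt(('wrist',))"
```

```text
time: 24.1
tool_pos: [0.6249, 0.0122, 0.191]
eef_rot: [0.622, 0.783, -0.0, -0.001]
wrist_force: [0.8, 0.7, -3.1]
grip_width: 0.25
gripper_force: 30.0
side handle plane n [-0.9994  0.0323  0.0098] tilt 89.4377863975111 0.0014328233103506189 62 height at grip -4.16358124516601
side [array([-0.0482, -0.0005,  0.003 ]), array([-0.052 , -0.0014, -0.0376])]
wrist {'mallet_grip': array([ 0.007,  0.002, -0.002]), 'mallet_head': array([-0.054,  0.002,  0.006]), 'mallet': array([-0.049, -0.003, -0.032])}
  tail top slope deg (x tool up +) -3.503291215534258 5589
  head range [-0.0336 -0.0166  0.0062] [-0.0211  0.0162  0.0391]
```

```bash
python3 -m handwheel '[[[0,0,0.1],0,1],[[0,0,0.1],0,1],[[0,0,0.08],0,1],[[0,0,0],0,1],[[0,0,0],0,1],[[0,0,-0.5],0,1],[[0,0,-1],0,1],[[0,0,-1],0,1],[[0,0,0],0,1],[[0,0,0],0,1]]'
python3 -c "
from h import *
tail(('wrist','side'));tilt(('wrist',));go([.4655,-.1882,.2],166)"
```

```text
time: 25.33
tool_pos: [0.6265, 0.0122, 0.2616]
eef_rot: [0.622, 0.783, 0.001, 0.002]
wrist_force: [0.3, 0.1, -3.5]
grip_width: 0.254
gripper_force: 30.0
wrist handle plane n [-0.0637 -0.0074  0.9979] tilt 3.6517424052703995 0.0005759561651149379 4950 height at grip 0.014880348646895511
wrist [array([-0.0479, -0.0013, -0.0009]), array([-0.0436,  0.0013, -0.0367])]
side [array([-0.0475,  0.0028, -0.0035]), array([-0.0469,  0.0027, -0.0447])]
wrist {'mallet_grip': array([0.01 , 0.002, 0.002]), 'mallet_head': array([-0.047, -0.001, -0.   ]), 'mallet': array([-0.046,  0.   , -0.036])}
  tail top slope deg (x tool up +) 2.0489020976390124 5853
  head range [-0.0348 -0.0169  0.007 ] [-0.0231  0.0162  0.0347]
t 25.88 tcp [0.6254 0.0118 0.2583] xdir 103.04 turn -12.59 shift(after turn) [ 3.5582 -7.7595  1.9477] F [-0.749   0.8515 -3.0641] w 0.24493865444557064 29.999389350414276
```

The handle is now level to within about 3°, head slightly down, so pressing it on the block will level it. Next I'll turn and carry it to the block.

```bash
python3 -m handwheel '[[[0,0,0],-0.97,1],[[0,0,0],-0.97,1],[[0,0,0],-0.97,1],[[0,0,0],-0.97,1],[[0,0,0],-0.97,1],[[0,0,0],-0.97,1],[[0,0,0],-0.97,1],[[0,0,0],-0.97,1],[[0,0,0],-0.97,1],[[0,0,0],-0.97,1]]' >/dev/null
python3 -m handwheel '[[[0,0,0],-0.97,1],[[0,0,0],-0.97,1],[[0,0,0],-0.95,1],[[0.5,-1,0],0,1],[[0.5,-1,0],0,1],[[0.5,-1,0],0,1],[[0.5,-1,0],0,1],[[0.5,-1,0],0,1],[[0.5,-1,0],0,1],[[0.3,-1,0],0,1]]'
python3 -c "
from h import *
capture('side');capture('side')
go([.4685,-.1886,.0685],166)"
```

```text
time: 27.55
tool_pos: [0.477, -0.1688, 0.259]
eef_rot: [0.122, 0.993, -0.0, -0.0]
wrist_force: [1.4, -0.6, -2.5]
grip_width: 0.249
gripper_force: 30.0
t 27.65 tcp [ 0.4767 -0.171   0.2591] xdir 165.71 turn -0.06 shift(after turn) [ 0.1252 -0.6239  6.3531] F [-0.6482  0.7248 -3.5246] w 0.2493170024193942 29.998951256275177
```

```bash
python3 -m handwheel '[[[0.12,-0.62,0],-0.06,1],[[0,0,0.6],0,1],[[0,0,1],0,1],[[0,0,1],0,1],[[0,0,1],0,1],[[0,0,1],0,1],[[0,0,0.7],0,1],[[0,0,0.2],0,1],[[0,0,0],0,1],[[0,0,0],0,1]]'
python3 -c "
from h import *
go([.4685,-.1886,.0685],166);s=read_state();g=s['tool_pos'];r=R.from_quat(s['eef_rot'])
tail(('side','wrist'))
for c in('side','top'):
  p,d=capture(c);W=cloud(c,d);r2=np.hypot(W[...,0]-.517,W[...,1]+.202)
  print(c,[(l,q['position'],q['score']) for l in ('mallet','mallet_head','block') for q in pinpoint(c,l)[:1]])
  Q=W[(r2<.05)&(W[...,2]>.125)&(W[...,2]<.165)&(abs((W-g)@r.as_matrix()[:,1])<.03)&((W-g)@r.as_matrix()[:,0]<-.025)]
  if len(Q)>20: print('headtop',len(Q),Q.mean(0),Q.min(0),Q.max(0))
snap('side','s6.png');p=cv2.imread('pics/s6.png');cv2.imwrite('pics/s6c.png',cv2.resize(p[180:320,200:400],(800,560)))"
```

```text
time: 28.48
tool_pos: [0.4716, -0.1852, 0.0948]
eef_rot: [0.119, 0.993, -0.0, 0.001]
wrist_force: [1.3, -0.4, -3.2]
grip_width: 0.248
gripper_force: 30.0
t 28.48 tcp [ 0.4716 -0.1852  0.0948] xdir 166.32 turn 0.06 shift(after turn) [ 0.0726 -0.1347  0.8763] F [ 1.2548 -0.3681 -3.2388] w 0.24846163943601668 29.9994957447052
side handle plane n [-0.0656  0.6099  0.7898] tilt 4.745194197803675 0.0043974204764002465 149 height at grip 0.012969339976072435
side [array([-0.0489, -0.0018,  0.0026]), array([-0.0502, -0.001 , -0.0419])]
wrist handle plane n [-0.0597 -0.001   0.9982] tilt 3.423203042406007 0.000587339120463971 4922 height at grip 0.01885817409561867
wrist [array([-0.0497, -0.0023,  0.0011]), array([-0.0471, -0.0029, -0.0342])]
side [('mallet', [0.5193, -0.1988, 0.0737], 0.63), ('mallet_head', [0.5188, -0.1976, 0.1123], 0.82), ('block', [0.5165, -0.198, -0.0004], 0.67)]
headtop 222 [ 0.5242 -0.2026  0.1515] [ 0.5047 -0.2227  0.1251] [ 0.5481 -0.1715  0.1602]
top [('block', [0.466, -0.475, 0.0], 0.64)]
```

View pics/s6c.png

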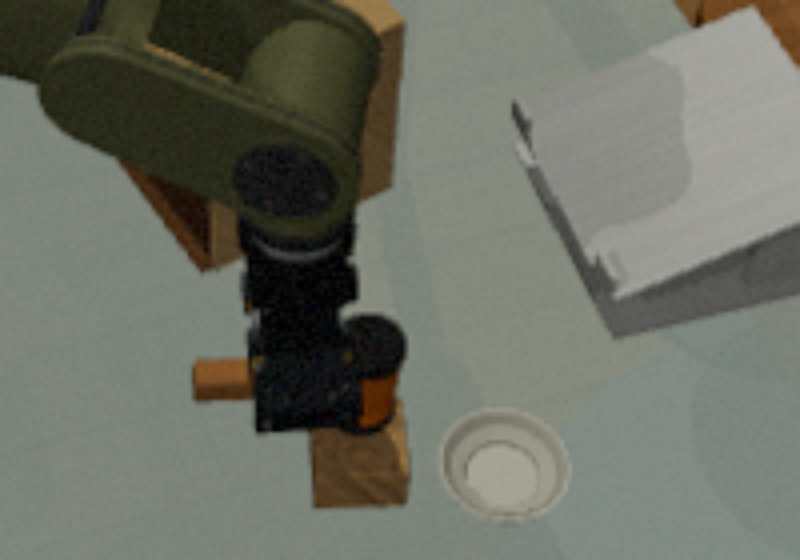

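The crop shows the mallet level over the block at (375,380), well clear of the dish. Lowering gently now.

```bash
python3 -m handwheel '[[[0.07,-0.12,0.1],0,1],[[0,0,0.15],0,1],[[0,0,0.15],0,1],[[0,0,0.15],0,1],[[0,0,0.1],0,1],[[0,0,0.1],0,1],[[0,0,0.08],0,1],[[0,0,0],0,1],[[0,0,0],0,1],[[0,0,0],0,1]]'
```

```text
time: 30.07
tool_pos: [0.468, -0.1882, 0.0691]
eef_rot: [0.119, 0.993, -0.0, 0.0]
wrist_force: [-0.5, -0.1, -3.3]
grip_width: 0.247
gripper_force: 30.0
```

```bash
python3 -m handwheel '[[[0,0,0.03],0,1],[[0,0,0.03],0,1],[[0,0,0.03],0,1],[[0,0,0.03],0,1],[[0,0,0.03],0,1],[[0,0,0.03],0,1],[[0,0,0],0,1],[[0,0,0],0,1],[[0,0,0],0,1],[[0,0,0],0,1]]'
python3 -c "
from h import *
tail(('wrist',))"
```

```text
time: 30.9
tool_pos: [0.4686, -0.1886, 0.0649]
eef_rot: [0.119, 0.993, -0.0, 0.001]
wrist_force: [-3.9, 0.2, 5.5]
grip_width: 0.251
gripper_force: 30.0
wrist handle plane n [-0.0398  0.      0.9992] tilt 2.280981005449242 0.0005755224620724282 4932 height at grip 0.017694461194967495
wrist [array([-0.0492,  0.0019,  0.0009]), array([-0.0451, -0.0053, -0.0344])]
```

```bash
python3 -m handwheel '[[[0,0,0.03],0,1],[[0,0,0.02],0,1],[[0,0,0],0,1],[[0,0,0],0,-0.1],[[0,0,0],0,-0.1],[[0,0,0],0,-0.1],[[0,0,0],0,-0.1],[[0,0,0],0,-0.1],[[0,0,0],0,-0.1],[[0,0,0],0,-0.1]]'
```

```text
time: 31.88
tool_pos: [0.4678, -0.1881, 0.0619]
eef_rot: [0.119, 0.993, 0.0, -0.0]
wrist_force: [0.2, 0.8, 0.5]
grip_width: 0.548
gripper_force: 0.0
```

```bash
python3 -m handwheel '[[[0,0,-0.3],0,-0.1],[[0,0,-0.5],0,-0.1],[[0,0,-0.7],0,-0.1],[[0,0,-1],0,-0.1],[[0,0,-1],0,-0.1],[[0,0,-1],0,-0.1],[[0.5,0,-0.8],0,-0.1],[[0.8,0,0],0,-0.1],[[0.5,0,0],0,-0.1],[[0,0,0],0,-0.1]]'
python3 -c "
from h import *
capture('side');capture('side')
for c in('side','top','wrist'):
  p,d=capture(c);W=cloud(c,d);r2=np.hypot(W[...,0]-.516,W[...,1]+.2005)
  print(c,[(l,q['position'],round(q['score'],2)) for l in ('mallet','mallet_head','block','dish','case','controller') for q in pinpoint(c,l)[:1]])
  Q=W[(r2<.06)&(W[...,2]>.117)&(W[...,2]<.135)]
  if len(Q)>20: c0,n,e,N=fitplane(Q);print('headtop',len(Q),c0,n,e)
red()
snap('side','s7.png');p=cv2.imread('pics/s7.png');cv2.imwrite('pics/s7c.png',cv2.resize(p[120:330,170:450],(800,600)))
go([.4,-.2,.25])"
```

```text
time: 32.72
tool_pos: [0.4141, -0.175, 0.2224]
eef_rot: [0.12, 0.993, -0.0, 0.001]
wrist_force: [0.3, 0.0, -0.6]
grip_width: 0.552
gripper_force: 0.0
side [('mallet', [0.5171, -0.1986, 0.0457], 0.75), ('mallet_head', [0.5147, -0.1984, 0.0829], 0.96), ('block', [0.5155, -0.1971, 0.0038], 0.85), ('dish', [0.6213, -0.2392, -0.0016], 0.61), ('case', [0.4648, -0.4761, -0.0009], 0.88)]
headtop 238 [ 0.5145 -0.1998  0.1253] [0.0043 0.0027 1.    ] 0.0016567813293813973
top [('mallet', [0.5133, -0.2024, 0.0462], 0.52), ('mallet_head', [0.5134, -0.2036, 0.0854], 0.45), ('block', [0.5109, -0.2028, -0.0025], 0.61), ('dish', [0.6159, -0.2424, -0.0008], 0.76), ('case', [0.4627, -0.4745, -0.0001], 0.86), ('controller', [0.495, 0.4645, -0.0006], 0.73)]
headtop 117 [ 0.5248 -0.1871  0.1246] [0.0323 0.0538 0.998 ] 0.0017628628631814111
wrist [('mallet', [0.5139, -0.1968, 0.0489], 0.82), ('mallet_head', [0.5158, -0.2015, 0.0848], 0.81), ('block', [0.5204, -0.2024, 0.0009], 0.97), ('dish', [0.614, -0.2436, 0.0043], 0.65), ('case', [0.4625, -0.4756, -0.0057], 0.9)]
headtop 555 [ 0.5139 -0.2008  0.1271] [-0.0304  0.0012  0.9995] 0.0012740309406435375
side []
top pin height [0.0014 0.003  0.0041 0.0054] 75 [0.4999 0.1459 0.1657]
top [([0.4968, 0.1454, 0.1644], 0.55)]
t 34.12 tcp [ 0.4153 -0.1754  0.221 ] xdir 166.29 turn 0 shift(after turn) [ 0.3021 -0.9191 -0.9674] F [0.965  0.0105 0.4175] w 0.5496477280184004 0.0
```

View pics/s7c.png

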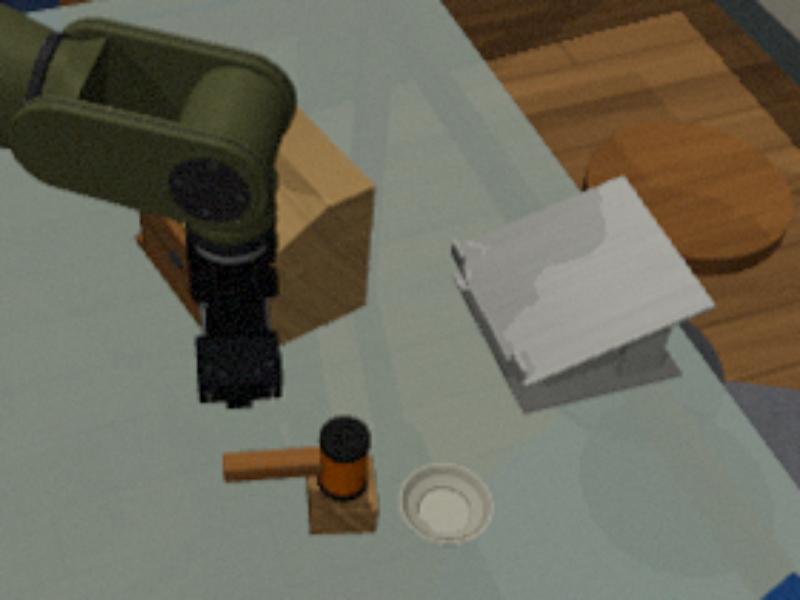

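The crop shows the mallet upright on the block at (345,460), released, with the dish undisturbed at (445,503) and the gripper clear. The pin reads about 20 to 21 mm in, so I'm handing in.

```bash
python3 -c "
from bench import *
print(hand_in())"
```

```text
the job is handed in; nothing more can be done
None
```

I knocked the pin about 20–21 mm into the roof with three brisk blows, stood the mallet back upright on its cork block, released it and handed the job in at about 34 s. The hand-in gave no verdict.

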